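Raise the lid of the shielded sample store with its lever

ROBOT

A 6-joint arm with a two-finger parallel gripper is mounted at the origin on a cart in front of the work surface, level with it; the furniture and walls round the work are solid. World frame = base frame: x ahead of the robot, y to its left, z up, the work surface at z = 0. Lengths are in m, angles in rad, forces in N, time in s.
With the tool pointing down it reaches from about 0.35 to 0.775 m from the base axis. Payload 5.5 kg.
Tool frame: the origin (TCP) lies at the very end of the fingers, on their centre line; the grasp point (between the pads) lies 19 mm behind it; z points along the fingers, x is the direction in which the jaws open and shut, and the axes are right-handed (so a half turn about z gives the same grasp; the last joint's range is limited). The gripper opens to 85 mm and grips with 20 to 120 N. Pads are 22 mm wide; open, the fingers measure 114 mm over their backs; the gripper's body (76 mm by 85 mm) begins 54 mm behind the grasp point. The pads swing forward as they close: fully open they stand 13 mm farther back than shut.
Start: joints at [-1.286, 0.313, 0.046, 1.304, 0, 1.431], TCP at [0.237, -0.524, 0.231] pointing down, gripper open.
Joint ranges: [-2.76, 2.76], [-0.86, 1.69], [-1.03, 1.26], [-2.2, 2.34], [-1.47, 1.5], [-3.14, 3.14]. Speed limits (rad/s): [2.57, 2.57, 3.14, 3.14, 3.14, 3.14].

INTERFACE

Orientations are given as a unit quaternion [w, x, y, z].
In Python, from workcell import monitor, eyes, ticket gives the robot as it stands.
- The arm moves only by the tool send_rows, never from a script. Its argument "targets" is a list of rows, each a list of 5 numbers: the shift along the world's x, y, z in m, then the turn about the world's z in degrees, then the closure in counts, from 0 (fully open) to 255 (shut). A call has 1 to 12 rows; each row shifts and turns the commanded pose from where the row before left it; what a row does not reach is not made up. A row lasts 1/10 s, in which the tool goes at most 50 mm and 8.59 degrees, less where a joint would pass 70% of its speed; a pose out of reach is approached as far as the arm can. A call is refused whole if a number of a shift passes 0.05 or a number of a turn 8.59, either way. A call with a gripper value outside its range is refused whole. The fingers move at their own pace and stop on an object; "newtons" is the grip in N (left out, the last holds). Time passes only in rows, so rows that do not move let the fingers close. It gives the time, the measured TCP pose, the force and the opening at its end, in the units of the state.
- monitor.get_state(): the state, without advancing time (a new reading comes with each control period).
- eyes.read_camera(name): name is "scene" or "top"; returns a dict with "img" (384x512x3 uint8, red, green, blue), "z_map" (384x512 float32, m along the optical axis (not along the pixel's ray), 0 where there is no reading), "camera_matrix" (3x3 intrinsics, pixels), "k1" (the pictures are not rectified: a ray, as slopes to the right and down, at radius r is drawn at 1 + k1 r^2 times it, then the intrinsics apply), "pose" (4x4, takes a point from camera to world coordinates). Camera axes: x right, y down, z forward; pixel columns grow to the right and rows downward; lengths in m; the calibration is good to about 2 mm. A picture is of the moment at which its call begins.
- ticket.hand_in(): hands the job in, once; it reports no verdict.
Trained networks look in the newest picture that a camera, given by its name, has taken for a name from the list of things; names that differ only in an ending like _2 or _b are one class to them, and where a whole thing is asked for, a point or a joint stands for the part that bears it (a point fixed in the world has none). Each returns a list of dicts, best first, with "conf" (0 to 1); they miss things now and then, are a little off and sometimes report something else, mostly with a low value. They report only what shows in the picture. A call takes as long as a camera call.
- eyes.spot_in(name, camera): "xyz" ([x, y, z] in m, in world coordinates, good to about 4 mm: the middle of the surface that is visible of it).
- eyes.tip_of(name, camera): "xyz" ([x, y, z] in m, in world coordinates, good to about 4 mm: a listed point, or the origin of a listed thing).
The state is a dict: "clock": time; "joint_pos": joint angles; "qvel": joint speeds; "tau": joint torques, N m; "tcp_pos": TCP position; "orientation": TCP orientation; "wrist_force": force on the tool from outside, world axes, zero at the start; "ft_torque": the same for the moment, N m; "finger_gap": finger opening in m.
Only numpy, scipy, OpenCV 4.12 (cv2) and the standard library are available. Lean on these libraries where they do the work, as an engineer would, in place of code of your own. Each camera call takes 0.05 s, during which the arm holds its last target.

TASK

Open the white shielded sample store so that its vials can be got at: with a fingertip lightly push the keeper's upright pin round a full quarter turn, to its stop, so that its tongue is off the heavy lid. Then steadily press the paddle at the long end of the side lever down to its stop, so that the short end raises the lid and the stay drops under it, and let go, leaving the lid standing open on the stay. Grip nothing: touch only the keeper and the lever, never the lid or the stay, and do not lift or move any of the vials, jars and instruments standing about.

Things in the scene. Friction and masses are not known exactly. Their poses are not given: they have to be found in the camera images.
- store: The shielded sample store: white thick-walled box, walls 180 x 170 mm outside, 105 mm high, on a 206 x 186 mm steel plate, fixed to the worktop; with the lid shut 126 mm high. Origin: centre of its underside; x from its front (keeper) to its rear (lid hinge), y to its left (lever side), z up. Place and yaw differ each time.
- flap (a joint): Hinge angle of the lid (heavy flap, white slab 190 x 180 x 18 mm, 1.4 to 2.2 kg): 0 shut, grows as its front edge rises. Hinge along the box's rear top edge (x +98, z 107 mm in the store's frame). Lever fully down lifts it to about 0.58; let go, it sinks back onto the stay at about 0.46. Without the stay under it, it falls shut.
- lever (a joint): Angle of the lever, a steel bar 14 x 12 mm along the left of the box: 0 at rest, paddle up; grows as the paddle goes down, stop at 0.60. Its level pivot lies across the box at x +3, y +107, z 89 mm in the store's frame; paddle 200 mm to the front of it, short end 50 mm behind it, under a pin of the lid. Pressing takes 4 to 12 N. Once the stay has caught, the lever is loose.
- lever_pad (a point): Middle of the top of the lever's paddle (rubber tread, 44 mm along the lever, 54 mm across, on a 50 x 60 mm plate). At rest about 160 mm above the worktop and tilted 0.30 rad (front edge up); at the stop about 43 mm above it and tilted 0.30 rad the other way. Moves on an arc of 200 mm radius about the lever's pivot.
- keeper (a joint): Angle of the keeper about its upright axis: 0 locked, tongue straight over the lid's front edge and blocking it (starts at 0 to 0.3); grows counter-clockwise seen from above to its stop at 1.60, the bar then parallel to the front wall. The tongue clears the lid from about 1.2. It stays where it is left; 1 to 2 N at the pin moves it.
- keeper_axis (a point): The keeper's pivot at the front of the store (x -115, y -10 mm in its frame), on top of the keeper's flat bar, 138 mm above the worktop. The bar is 14 mm wide, 7 mm thick; the tongue end reaches 36 mm to the rear of the axis, the other end 48 mm to the front.
- keeper_pin (a point): Centre of the top of the keeper's upright finger pin: 12 mm diameter, 36 mm tall above the bar, top 174 mm above the worktop. At joint value q it lies, in the store's frame, at keeper_axis + 42 mm * (-cos q, -sin q): it starts in front of the axis and is pushed to the right (store's -y), then round towards the front wall.
- stay (a joint): Angle of the stay, a thin upright steel bar (16 x 6 mm, 150 mm long) at the right side of the box with a notch at its top; it leans on a pin of the lid and a light spring swings it rearward. About 0 with the lid shut, about 0.17 (0.2 while the lever is pressed) when its notch stands under the pin and carries the lid.
- vial_blue: Clear vial with a blue cap, 25 mm wide, 55 mm tall, loose, standing in front of the store between keeper and lever; not to be disturbed. Origin: centre of its underside.
- vial_amber: Amber vial with a black cap, 33 mm wide, 65 mm tall, loose, standing before the store's right front corner; not to be disturbed. Origin: centre of its underside.
- jar_white: Small white-capped jar, 36 mm wide, 68 mm tall, loose, to the right of the store; not to be disturbed. Origin: centre of its underside.
- jar_yellow: Jar with a yellow cap, 45 mm wide, 80 mm tall, loose, to the left of the store; not to be disturbed. Origin: centre of its underside.
- flat_tin: Flat tin with a dark blue lid, 70 x 112 x 28 mm, loose, on the left; not to be disturbed. Origin: centre of its underside.
- handheld: Dark hand-held meter lying face up, 150 x 68 x 32 mm, loose, on the right; not to be disturbed. Origin: centre of its underside.

How it is judged:
By the outcome, as a careful person would: the job done as asked, in the order asked, and still so for the second after the job is handed in, with the robot touching nothing.
It also fails if it takes over 59 s, if anything falls off the work surface, if the arm or the gripper's body presses on something with over 40 N, if the wrist force passes 120 N, or if a joint passes its speed limit or range.

## Working session

There is one attempt and no reset: what is moved stays moved. The work goes in short steps, Python scripts to look and compute and a tool call to move; the robot and the scene stay as the last step left them, time stands still between calls to the robot, and variables do not carry over. Pictures are saved under pics/ and viewed, and the job is handed in when it is done.

Besides the shell and the picture viewer there is one more tool, called as a command line: name --pt "numbers of a row" for each row, then --argument value for the rest. send_rows: Moves the arm, as the interface text tells. Its arguments: {"type":"object","properties":{"targets":{"type":"array"},"newtons":{"type":"number"}},"required":["targets"]}

```bash
mkdir -p pics; ls
python3 - <<'E'
from workcell import monitor, eyes
import cv2,numpy as np
s=monitor.get_state(); print(s)
for c in ["scene","top"]:
    r=eyes.read_camera(c); cv2.imwrite(f"pics/{c}0.png",cv2.cvtColor(r["img"],cv2.COLOR_RGB2BGR))
    print(c,r["pose"].round(3).tolist(),r["camera_matrix"].tolist(),r["k1"])
    for n in ["keeper_pin","keeper_axis","lever_pad","store","vial_blue","vial_amber","jar_white","jar_yellow","flat_tin","handheld"]:
        print(n,[(np.round(d["xyz"],3).tolist(),round(d["conf"],2)) for d in eyes.tip_of(n,c)[:2]])
print(monitor.get_state()["clock"])
E
```

```text
pics
{'clock': 0.0, 'joint_pos': array([-1.28562034e+00,  3.13996503e-01,  4.49796698e-02,  1.30359428e+00,
        1.42188055e-05,  1.43119708e+00]), 'qvel': array([ 4.54999263e-04, -6.33031052e-05,  5.10302176e-04,  2.08436830e-03,
        5.44974441e-04, -2.88780414e-04]), 'tau': array([ 2.18900468e-04, -4.80626142e+01,  2.98534799e+01,  1.91593630e-02,
        9.49615639e-06,  5.17593392e-06]), 'tcp_pos': array([ 0.23681805, -0.52341069,  0.23041137]), 'orientation': array([-5.98642517e-04,  8.40272223e-01, -5.42163968e-01, -6.81937945e-04]), 'wrist_force': array([ 0.4658115 ,  0.2884557 , -0.11179376]), 'ft_torque': array([0.01474593, 0.04966744, 0.02709002]), 'finger_gap': 0.08525022030967568}
scene [[-0.874, -0.257, 0.412, 0.102], [-0.486, 0.477, -0.732, 0.833], [-0.008, -0.84, -0.542, 0.762], [0.0, 0.0, 0.0, 1.0]] [[357.61757394413735, 0.0, 257.0691920571877], [0.0, 357.61757394413735, 190.8159475394211], [0.0, 0.0, 1.0]] 0.02964346941005034
keeper_pin [([0.521, -0.2, 0.174], 0.67), ([0.524, 0.255, 0.002], 0.21)]
keeper_axis [([0.561, -0.18, 0.135], 0.52)]
lever_pad [([0.468,
[... 356 characters left out ...]
06, 0.001], 0.59)]
top [[-0.1, -0.974, 0.201, 0.254], [-0.995, 0.098, -0.02, -0.023], [-0.0, -0.202, -0.979, 1.639], [0.0, 0.0, 0.0, 1.0]] [[442.02871148337414, 0.0, 258.27811364463633], [0.0, 442.02871148337414, 193.4797165637758], [0.0, 0.0, 1.0]] -0.17679288256357953
keeper_pin [([0.52, -0.197, 0.172], 0.68)]
keeper_axis [([0.562, -0.178, 0.139], 0.58)]
lever_pad [([0.466, -0.081, 0.16], 0.65)]
store [([0.671, -0.141, 0.003], 0.65)]
vial_blue [([0.513, -0.136, -0.002], 0.6)]
vial_amber [([0.548, -0.274, 0.002], 0.49)]
jar_white [([0.578, -0.456, -0.004], 0.4)]
jar_yellow [([0.519, 0.247, -0.004], 0.66)]
flat_tin [([0.67, -0.141, 0.002], 0.55)]
handheld [([0.383, -0.41, -0.003], 0.62)]
1.1
```

View pics/scene0.png

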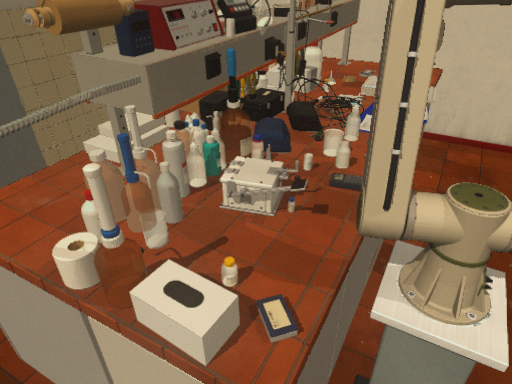

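View pics/top0.png

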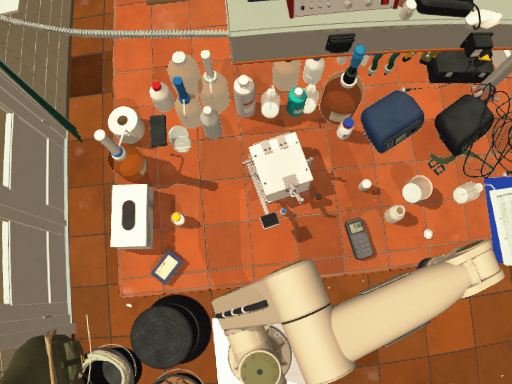

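Run:
```python
import numpy as np
from scipy.optimize import least_squares
S=[((-.115,-.010),(.5615,-.179)),((0,0),(.6695,-.145)),]
ps=(.467,-.0795); h=.200*np.cos(.295)  # pad approx
pin=(.5205,-.1985)
def tf(p,v): c,s=np.cos(p[2]),np.sin(p[2]); return np.array([p[0]+c*v[0]-s*v[1],p[1]+s*v[0]+c*v[1]])
def f(p):
    r=[tf(p,a)-b for a,b in S]
    r.append(tf(p,(.003-.188,.107))-ps)
    r.append(tf(p,(-.115-.042*np.cos(p[3]),-.010-.042*np.sin(p[3])))-pin)
    return np.concatenate(r)
o=least_squares(f,[.67,-.145,.2,.1]);print(o.x,o.fun.round(4)); p=o.x
for q in np.arange(0,1.61,.2): print(q,tf(p,(-.115-.042*np.cos(q),-.010-.042*np.sin(q))).round(4))
for q in np.linspace(0,.6,7): print(q, tf(p,(.003-.2*np.cos(q-.3),.107)).round(4))
```

```text
[ 0.67005992 -0.1452789   0.21236213  0.24272349] [-0.0017 -0.0003  0.0006 -0.0003 -0.0003 -0.0002  0.0015  0.0007]
0.0 [ 0.5187 -0.1881]
0.2 [ 0.5213 -0.1961]
0.4 [ 0.5254 -0.2034]
0.6000000000000001 [ 0.5309 -0.2098]
0.8 [ 0.5375 -0.2149]
1.0 [ 0.545  -0.2186]
1.2000000000000002 [ 0.5531 -0.2208]
1.4000000000000001 [ 0.5615 -0.2213]
1.6 [ 0.5698 -0.2201]
0.0 [ 0.4637 -0.0803]
0.09999999999999999 [ 0.4588 -0.0814]
0.19999999999999998 [ 0.4559 -0.082 ]
0.3 [ 0.4549 -0.0822]
0.39999999999999997 [ 0.4559 -0.082 ]
0.49999999999999994 [ 0.4588 -0.0814]
0.6 [ 0.4637 -0.0803]
```

Scene: the store is at top-view px (282,165). The pin and keeper show at about (297,197), with the paddle at (270,220) and the blue vial at (284,211). Detections from both cameras agree to within 2 mm, giving yaw 0.212 and keeper about 0.24. I'll go in closed, to the left of the pin.

send_rows --pt "0.026 0.036 0 0 255" --pt "0.026 0.036 0 0 255" --pt "0.026 0.036 0 0 255" --pt "0.026 0.036 0 0 255" --pt "0.026 0.036 0 0 255" --pt "0.026 0.036 0 0 255" --pt "0.026 0.036 0 0 255" --pt "0.026 0.036 0 0 255" --pt "0.026 0.036 0 0 255" --pt "0.032 0.037 0 0 255" --pt "0 0 0 0 255" --pt "0 0 0 0 255" --newtons 40

```text
clock: 2.3
tcp_pos: [0.5034, -0.1619, 0.2312]
orientation: [0.0, 0.841, -0.541, -0.0]
wrist_force: [-0.2, -1.1, -0.4]
finger_gap: -0.0001
```

Run:
```python
from workcell import monitor, eyes
import cv2
s=monitor.get_state(); print(s["clock"],s["joint_pos"],s["tcp_pos"],s["orientation"],s["wrist_force"],s["finger_gap"])
r=eyes.read_camera("scene"); cv2.imwrite("pics/s1.png",cv2.cvtColor(cv2.resize(r["img"][130:250,200:360],None,fx=5,fy=5,interpolation=2),cv2.COLOR_RGB2BGR))
```

```text
2.3 [-4.62780490e-01  2.23675010e-01 -7.38861356e-02  1.27345667e+00
 -4.85993305e-04  2.25094210e+00] [ 0.50338639 -0.16190687  0.23117919] [ 2.53575125e-04  8.41110505e-01 -5.40863242e-01 -8.37323223e-05] [-0.16881485 -1.06824169 -0.36211375] -0.00013699826202428827
```

View pics/s1.png

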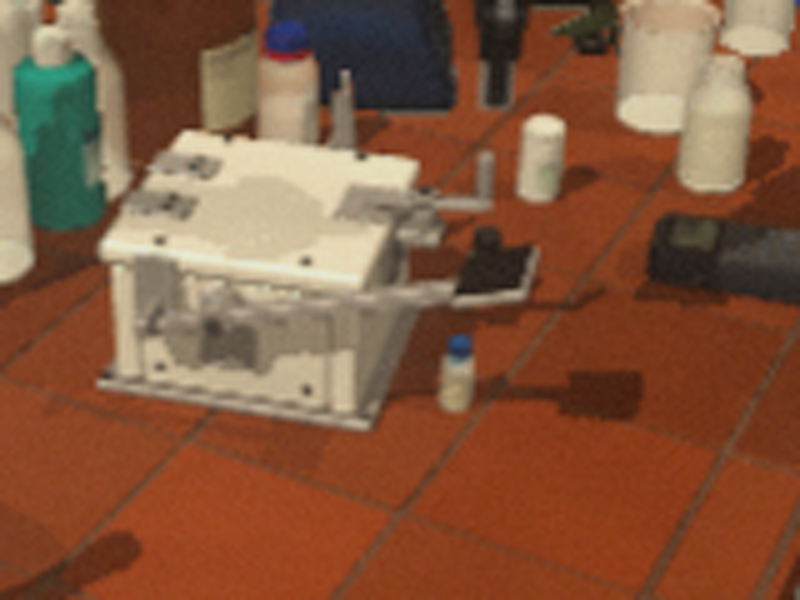

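The crop shows the pin at about (485,175), the paddle at (497,275) and the blue vial at (457,370). The fingertip is the dark piece at (497,60). Descending now.

send_rows --pt "0 0 -0.02 0 255" --pt "0 0 -0.02 0 255" --pt "0 0 -0.02 0 255" --pt "0 0 -0.018 0 255" --pt "0 0 0 0 255" --pt "0 0 0 0 255"

```text
clock: 2.95
tcp_pos: [0.5022, -0.1641, 0.1536]
orientation: [0.0, 0.84, -0.543, -0.0]
wrist_force: [0.4, 0.5, -0.0]
finger_gap: 0.0004
```

```bash
cat > h.py <<'E'
import numpy as np
p=[.67006,-.14528,.21236]
def tf(v): c,s=np.cos(p[2]),np.sin(p[2]); return np.array([p[0]+c*v[0]-s*v[1],p[1]+s*v[0]+c*v[1]])
def pin(q): return tf((-.115-.042*np.cos(q),-.010-.042*np.sin(q)))
def tan(q): a=p[2]+q-np.pi/2; return np.array([np.cos(a),np.sin(a)])
def fing(q,d=.02): return pin(q)-d*tan(q)
E
python3 - <<'E'
from h import *
prev=None
for q in np.arange(.2,1.66,.1):
    f=fing(q); print(round(q,2),f.round(4),None if prev is None else (f-prev).round(4)); prev=f
E
```

```text
0.2 [ 0.5133 -0.1778] None
0.3 [ 0.5133 -0.1825] [ 0.0001 -0.0046]
0.4 [ 0.5139 -0.1871] [ 0.0005 -0.0046]
0.5 [ 0.5149 -0.1916] [ 0.001  -0.0045]
0.6 [ 0.5163 -0.196 ] [ 0.0015 -0.0044]
0.7 [ 0.5182 -0.2003] [ 0.0019 -0.0042]
0.8 [ 0.5205 -0.2043] [ 0.0023 -0.004 ]
0.9 [ 0.5232 -0.2081] [ 0.0027 -0.0038]
1.0 [ 0.5263 -0.2116] [ 0.0031 -0.0035]
1.1 [ 0.5297 -0.2148] [ 0.0034 -0.0032]
1.2 [ 0.5334 -0.2176] [ 0.0037 -0.0028]
1.3 [ 0.5373 -0.2201] [ 0.004  -0.0024]
1.4 [ 0.5415 -0.2221] [ 0.0042 -0.002 ]
1.5 [ 0.5459 -0.2237] [ 0.0044 -0.0016]
1.6 [ 0.5504 -0.2249] [ 0.0045 -0.0012]
```

send_rows --pt "0.005 -0.007 0 0 255" --pt "0.005 -0.007 0 0 255" --pt "0.0 -0.0046 0 5.7 255" --pt "0.0005 -0.0046 0 5.7 255" --pt "0.001 -0.0045 0 5.7 255" --pt "0.0015 -0.0044 0 5.7 255" --pt "0.0019 -0.0042 0 5.7 255" --pt "0.0023 -0.004 0 5.7 255" --pt "0.0027 -0.0038 0 5.7 255" --pt "0.0031 -0.0035 0 5.7 255"

```text
clock: 3.95
tcp_pos: [0.5267, -0.2116, 0.1541]
orientation: [0.0, 0.985, -0.172, 0.001]
wrist_force: [-2.0, -0.1, 0.9]
finger_gap: 0.0002
```

Run:
```python
from workcell import monitor, eyes
import numpy as np
for c in ["scene","top"]:
  eyes.read_camera(c)
  for n in ["keeper_pin","keeper_axis"]:
    print(n,[(np.round(d["xyz"],3).tolist(),round(d["conf"],2)) for d in eyes.tip_of(n,c)[:2]])
s=monitor.get_state();print(s["clock"],s["tcp_pos"],s["wrist_force"])
```

```text
keeper_pin [([0.546, -0.222, 0.176], 0.41), ([0.511, -0.137, 0.0], 0.19)]
keeper_axis [([0.56, -0.179, 0.136], 0.53)]
keeper_pin []
keeper_axis [([0.562, -0.181, 0.141], 0.39)]
4.25 [ 0.52618408 -0.21074695  0.15355366] [-0.5934905   0.49435663 -0.24927413]
```

send_rows --pt "0.0034 -0.0032 0 5.7 255" --pt "0.0037 -0.0028 0 5.7 255" --pt "0.004 -0.0024 0 5.7 255" --pt "0.0042 -0.002 0 5.7 255" --pt "0.0044 -0.0016 0 5.7 255" --pt "0 0 0 0 255"

```text
clock: 4.85
tcp_pos: [0.546, -0.2227, 0.1534]
orientation: [0.0, 0.997, 0.073, 0.0]
wrist_force: [-0.7, 0.7, 0.8]
finger_gap: 0.0003
```

send_rows --pt "0.0022 -0.0006 0 2.8 255" --pt "0.0023 -0.0006 0 2.8 255" --pt "0 0 0 0 255"

```text
clock: 5.15
tcp_pos: [0.5501, -0.2236, 0.1533]
orientation: [-0.0, 0.993, 0.121, 0.0]
wrist_force: [-0.7, 0.1, -0.6]
finger_gap: -0.0001
```

send_rows --pt "0.001 0.0002 0 0 255" --pt "0.001 0.0002 0 0 255"

```text
clock: 5.35
tcp_pos: [0.5518, -0.2234, 0.1533]
orientation: [0.0, 0.993, 0.121, -0.0]
wrist_force: [-3.3, -1.8, 0.1]
finger_gap: -0.0001
```

send_rows --pt "0.001 0.0002 0 0 255" --pt "0 0 0 0 255"

```text
clock: 5.55
tcp_pos: [0.5519, -0.2234, 0.1533]
orientation: [0.0, 0.993, 0.121, -0.001]
wrist_force: [-5.5, -2.1, 0.1]
finger_gap: 0.0001
```

send_rows --pt "0.001 0.0002 0 0 255" --pt "0 0 0 0 255"

```text
clock: 5.75
tcp_pos: [0.5521, -0.2233, 0.1532]
orientation: [0.0, 0.993, 0.121, -0.002]
wrist_force: [-7.0, -2.6, 1.9]
finger_gap: -0.0002
```

Run:
```python
from workcell import monitor, eyes
import numpy as np,cv2
for c in ["scene","top"]:
  r=eyes.read_camera(c)
  for n in ["keeper_pin","keeper_axis"]:
    print(n,[(np.round(d["xyz"],3).tolist(),round(d["conf"],2)) for d in eyes.tip_of(n,c)[:2]])
  sl=(slice(130,250),slice(200,360))
  cv2.imwrite(f"pics/{c}2.png",cv2.cvtColor(cv2.resize(r["img"][sl],None,fx=5,fy=5,interpolation=2),cv2.COLOR_RGB2BGR))
s=monitor.get_state();print(s["clock"],s["tcp_pos"],s["wrist_force"])
```

```text
keeper_pin [([0.573, -0.222, 0.174], 0.53)]
keeper_axis [([0.556, -0.182, 0.134], 0.55)]
keeper_pin []
keeper_axis []
6.05 [ 0.55206817 -0.22334435  0.15322973] [-7.58346318 -3.75334596  3.20585963]
```

View pics/scene2.png

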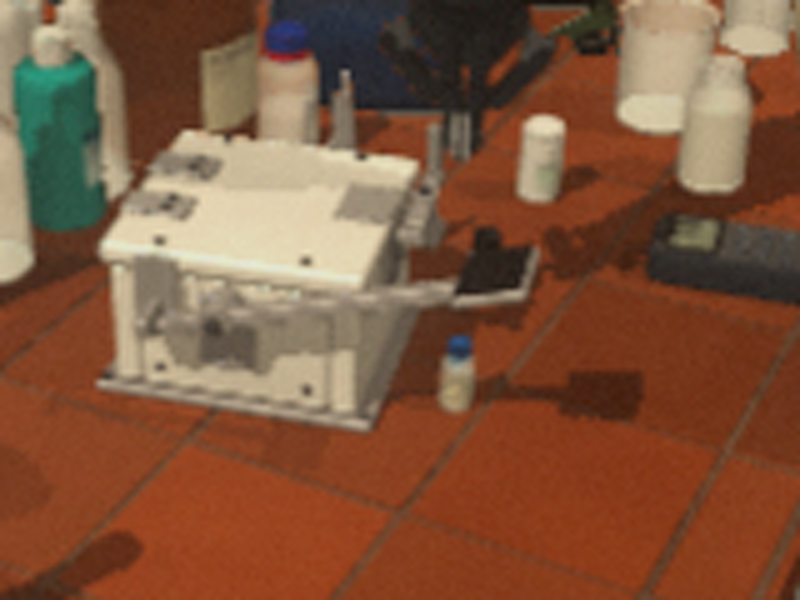

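View pics/top2.png

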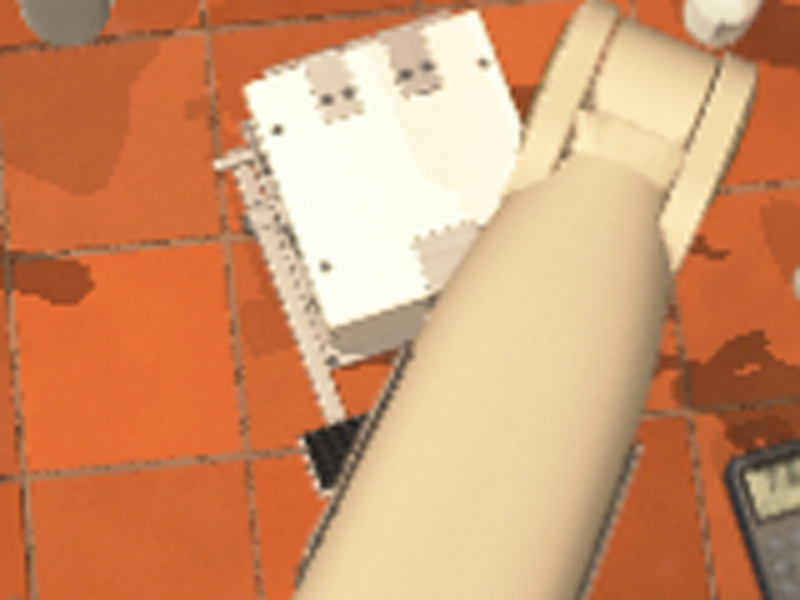

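Keeper is at its stop: force rose to about 8 N with no further motion, and the pin shows at (432,150) in the scene crop with the tongue clear of the lid. Next I back off, rise and move over the paddle.

send_rows --pt "-0.012 -0.003 0 0 255" --pt "-0.012 -0.003 0 0 255" --pt "0 0 0.03 0 255" --pt "0 0 0.03 0 255" --pt "-0.016 0.036 0 0 255" --pt "-0.016 0.037 0 0 255" --pt "-0.016 0.037 0 0 255" --pt "-0.016 0.037 0 0 255" --pt "0 0 0 0 255" --pt "0 0 0 0 255"

```text
clock: 7.05
tcp_pos: [0.4659, -0.0814, 0.2138]
orientation: [0.0, 0.992, 0.123, 0.001]
wrist_force: [0.6, -0.3, 0.7]
finger_gap: 0.0001
```

Run:
```python
from workcell import monitor, eyes
import numpy as np,cv2
for c in ["scene","top"]:
  r=eyes.read_camera(c)
  for n in ["keeper_pin","keeper_axis","lever_pad"]:
    print(n,[(np.round(d["xyz"],3).tolist(),round(d["conf"],2)) for d in eyes.tip_of(n,c)[:2]])
  sl=(slice(130,250),slice(200,360))
  cv2.imwrite(f"pics/{c}3.png",cv2.cvtColor(cv2.resize(r["img"][sl],None,fx=5,fy=5,interpolation=2),cv2.COLOR_RGB2BGR))
s=monitor.get_state();print(s["clock"],s["tcp_pos"],s["wrist_force"],s["joint_pos"])
```

```text
keeper_pin [([0.346, 0.308, 0.004], 0.71), ([0.574, -0.225, 0.176], 0.42)]
keeper_axis [([0.556, -0.181, 0.134], 0.64)]
lever_pad [([0.467, -0.079, 0.159], 0.9)]
keeper_pin [([0.57, -0.225, 0.174], 0.36)]
keeper_axis [([0.562, -0.182, 0.138], 0.5)]
lever_pad []
7.45 [ 0.46635456 -0.0825963   0.21306032] [-0.05563944 -0.49343032 -1.2591645 ] [-3.45073422e-01  1.24727776e-01 -2.39472827e-01  1.20692779e+00
  8.15563829e-05  9.81823757e-01]
```

View pics/scene3.png

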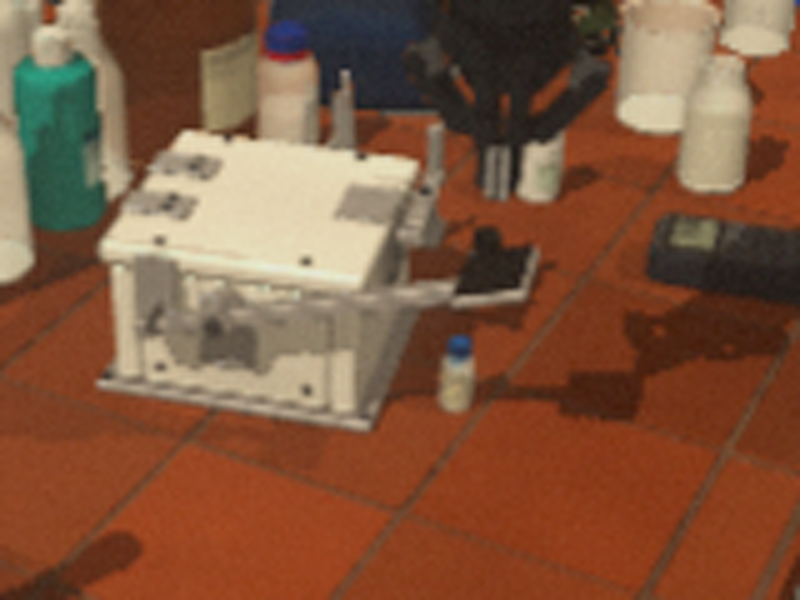

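send_rows --pt "0 0.001 -0.015 0 255" --pt "0 0 -0.015 0 255" --pt "0 0 -0.01 0 255" --pt "-0.0005 0 -0.006 0 255" --pt "-0.001 0 -0.006 0 255" --pt "-0.0015 0 -0.006 0 255" --pt "-0.0015 -0.001 -0.006 0 255" --pt "-0.001 0 -0.006 0 255"

```text
clock: 8.25
tcp_pos: [0.4602, -0.0823, 0.1457]
orientation: [0.001, 0.993, 0.122, 0.0]
wrist_force: [-10.4, 1.5, 23.9]
finger_gap: -0.0002
```

Run:
```python
from workcell import monitor, eyes
import numpy as np,cv2
for c in ["scene"]:
  r=eyes.read_camera(c)
  for n in ["keeper_pin","lever_pad"]:
    print(n,[(np.round(d["xyz"],3).tolist(),round(d["conf"],2)) for d in eyes.tip_of(n,c)[:2]])
  sl=(slice(130,250),slice(200,360))
  cv2.imwrite(f"pics/{c}4.png",cv2.cvtColor(cv2.resize(r["img"][sl],None,fx=5,fy=5,interpolation=2),cv2.COLOR_RGB2BGR))
s=monitor.get_state();print(s["clock"],s["tcp_pos"],s["wrist_force"],s["joint_pos"])
```

```text
keeper_pin []
lever_pad [([0.462, -0.083, 0.147], 0.81)]
8.4 [ 0.46001878 -0.08231425  0.14507432] [-7.46844463  0.37580674 12.05170483] [-0.34815916  0.15314393 -0.37899097  1.03793544 -0.00143871  0.97786812]
```

View pics/scene4.png

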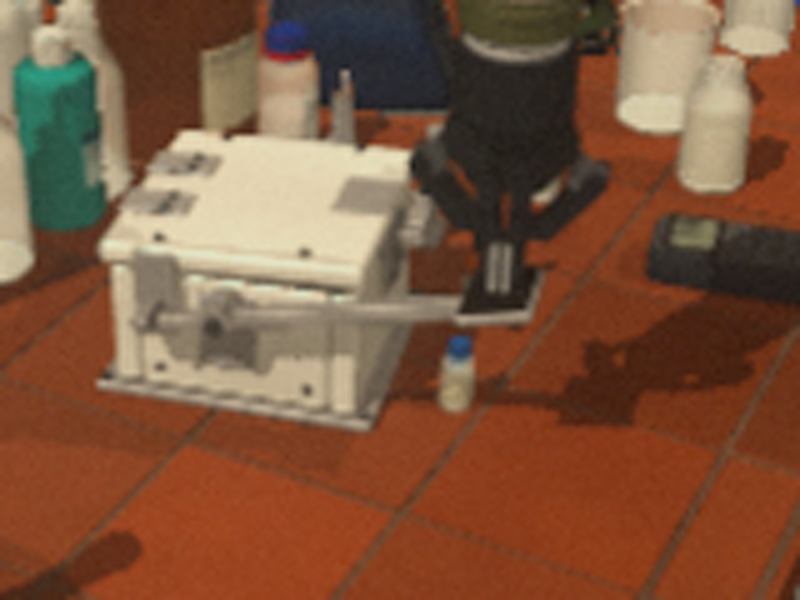

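The paddle at (500,295) is going down, the lid is starting to rise, and the fingertip is centred on the tread.

send_rows --pt "-0.001 0 -0.004 0 255" --pt "-0.001 0 -0.005 0 255" --pt "-0.001 0 -0.005 0 255" --pt "-0.0005 0 -0.005 0 255" --pt "0 0 -0.005 0 255" --pt "0 0 -0.005 0 255" --pt "0 0 -0.005 0 255" --pt "0 0 -0.005 0 255" --pt "0.0005 0 -0.005 0 255"

```text
clock: 9.3
tcp_pos: [0.4571, -0.0826, 0.1]
orientation: [0.001, 0.993, 0.122, -0.0]
wrist_force: [-4.0, -1.4, 6.6]
finger_gap: 0.0002
```

send_rows --pt "0.0005 0 -0.005 0 255" --pt "0.0005 0 -0.005 0 255" --pt "0.001 0 -0.005 0 255" --pt "0.001 0 -0.005 0 255" --pt "0.001 0.0005 -0.005 0 255" --pt "0.001 0.0005 -0.005 0 255"

```text
clock: 9.9
tcp_pos: [0.4614, -0.0815, 0.0695]
orientation: [0.001, 0.993, 0.122, -0.001]
wrist_force: [-5.8, -2.5, 5.7]
finger_gap: 0.0001
```

Run:
```python
from workcell import monitor, eyes
import numpy as np,cv2
for c in ["scene"]:
  r=eyes.read_camera(c)
  for n in ["keeper_pin","lever_pad"]:
    print(n,[(np.round(d["xyz"],3).tolist(),round(d["conf"],2)) for d in eyes.tip_of(n,c)[:2]])
  sl=(slice(130,250),slice(200,360))
  cv2.imwrite(f"pics/{c}5.png",cv2.cvtColor(cv2.resize(r["img"][sl],None,fx=5,fy=5,interpolation=2),cv2.COLOR_RGB2BGR))
s=monitor.get_state();print(s["clock"],s["tcp_pos"],s["wrist_force"],s["joint_pos"])
```

```text
keeper_pin [([0.344, 0.308, 0.002], 0.74), ([0.571, -0.224, 0.177], 0.43)]
lever_pad [([0.459, -0.083, 0.069], 0.66)]
10.05 [ 0.46170294 -0.08130342  0.06939973] [-4.46636191 -1.39551807  4.31491217] [-0.34481105  0.22943727 -0.48997024  0.85269327 -0.00151083  0.9813573 ]
```

View pics/scene5.png

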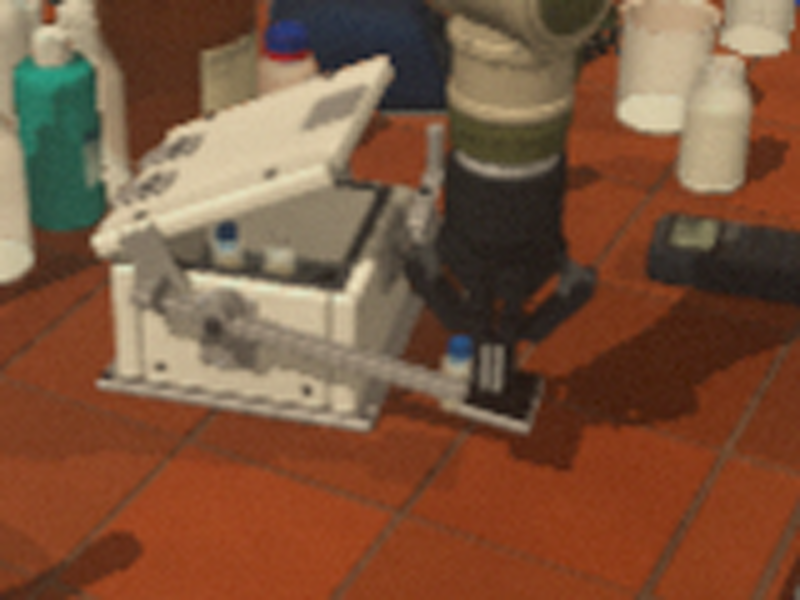

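The lid (front edge about (390,65)) is well up and the paddle is at (500,395). The blue vial at (460,370) is untouched. Continuing to the stop.

send_rows --pt "0.001 0.0002 -0.004 0 255" --pt "0.001 0.0002 -0.004 0 255" --pt "0.001 0.0002 -0.004 0 255" --pt "0.001 0.0002 -0.004 0 255" --pt "0 0 0 0 255"

```text
clock: 10.55
tcp_pos: [0.4651, -0.0803, 0.0531]
orientation: [0.0, 0.993, 0.122, -0.001]
wrist_force: [-5.5, -1.1, 4.8]
finger_gap: -0.0001
```

send_rows --pt "0.001 0 -0.003 0 255" --pt "0 0 0 0 255"

```text
clock: 10.75
tcp_pos: [0.466, -0.0802, 0.0502]
orientation: [-0.0, 0.993, 0.122, -0.001]
wrist_force: [-6.7, -2.8, 5.4]
finger_gap: 0.0003
```

send_rows --pt "0.0005 0 -0.002 0 255" --pt "0 0 0 0 255"

```text
clock: 10.95
tcp_pos: [0.4664, -0.0801, 0.0483]
orientation: [-0.0, 0.993, 0.122, -0.002]
wrist_force: [-7.1, -1.3, 6.2]
finger_gap: 0.0
```

send_rows --pt "0.0003 0 -0.002 0 255" --pt "0 0 0 0 255"

```text
clock: 11.15
tcp_pos: [0.4668, -0.08, 0.0464]
orientation: [-0.0, 0.993, 0.122, -0.001]
wrist_force: [-7.6, -0.8, 5.6]
finger_gap: -0.0004
```

send_rows --pt "0 0 -0.0015 0 255" --pt "0 0 0 0 255"

```text
clock: 11.35
tcp_pos: [0.467, -0.08, 0.046]
orientation: [0.0, 0.993, 0.122, -0.001]
wrist_force: [-9.5, -0.0, 15.5]
finger_gap: -0.0001
```

send_rows --pt "0 0 -0.001 0 255" --pt "0 0 0 0 255"

```text
clock: 11.55
tcp_pos: [0.4671, -0.08, 0.0458]
orientation: [0.0, 0.993, 0.122, -0.001]
wrist_force: [-11.4, 0.1, 23.1]
finger_gap: 0.0001
```

Run:
```python
from workcell import monitor, eyes
import numpy as np,cv2
for c in ["scene"]:
  r=eyes.read_camera(c)
  for n in ["keeper_pin","lever_pad"]:
    print(n,[(np.round(d["xyz"],3).tolist(),round(d["conf"],2)) for d in eyes.tip_of(n,c)[:2]])
  sl=(slice(130,250),slice(200,360))
  cv2.imwrite(f"pics/{c}6.png",cv2.cvtColor(cv2.resize(r["img"][sl],None,fx=5,fy=5,interpolation=2),cv2.COLOR_RGB2BGR))
s=monitor.get_state();print(s["clock"],s["tcp_pos"],s["wrist_force"],s["joint_pos"])
```

```text
keeper_pin [([0.572, -0.223, 0.179], 0.64), ([0.512, -0.139, 0.002], 0.19)]
lever_pad [([0.461, -0.082, 0.041], 0.78)]
11.7 [ 0.46709147 -0.08004746  0.04578685] [-11.49138942   1.0711207   21.28209148] [-0.33867768  0.26609893 -0.50936169  0.79656687 -0.00104531  0.98710314]
```

View pics/scene6.png

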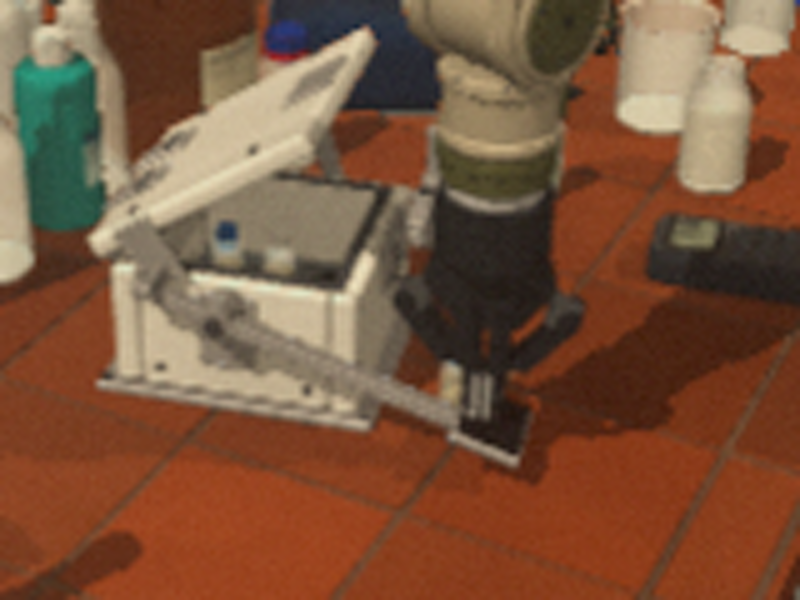

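Lever is at its stop (force up to 23 N, no motion, pad at z 0.041), and the stay shows under the lid at about (330,160). I'll hold briefly, then let up along the arc.

send_rows --pt "0 0 0 0 255" --pt "0 0 0 0 255" --pt "0 0 0 0 255" --pt "-0.0005 0 0.003 0 255" --pt "-0.001 0 0.003 0 255" --pt "-0.001 0 0.003 0 255" --pt "-0.001 0 0.003 0 255" --pt "-0.001 0 0.004 0 255" --pt "-0.001 0 0.004 0 255" --pt "-0.001 0 0.004 0 255" --pt "-0.001 0 0.004 0 255" --pt "-0.001 0 0.004 0 255"

```text
clock: 12.9
tcp_pos: [0.4599, -0.0797, 0.076]
orientation: [-0.001, 0.992, 0.122, 0.0]
wrist_force: [-0.1, 0.9, -0.3]
finger_gap: 0.0
```

Run:
```python
from workcell import monitor, eyes
import numpy as np,cv2
for c in ["scene"]:
  r=eyes.read_camera(c)
  for n in ["lever_pad"]:
    print(n,[(np.round(d["xyz"],3).tolist(),round(d["conf"],2)) for d in eyes.tip_of(n,c)[:2]])
  sl=(slice(130,250),slice(200,360))
  cv2.imwrite(f"pics/{c}7.png",cv2.cvtColor(cv2.resize(r["img"][sl],None,fx=5,fy=5,interpolation=2),cv2.COLOR_RGB2BGR))
s=monitor.get_state();print(s["clock"],s["tcp_pos"],s["wrist_force"],s["joint_pos"])
```

```text
lever_pad [([0.457, -0.081, 0.071], 0.66)]
13.0 [ 0.45988819 -0.07977441  0.07605674] [ 0.33358024 -0.23768706 -0.13738577] [-3.44508296e-01  2.17203680e-01 -4.87038711e-01  8.66571462e-01
  7.75614874e-04  9.81039135e-01]
```

View pics/scene7.png

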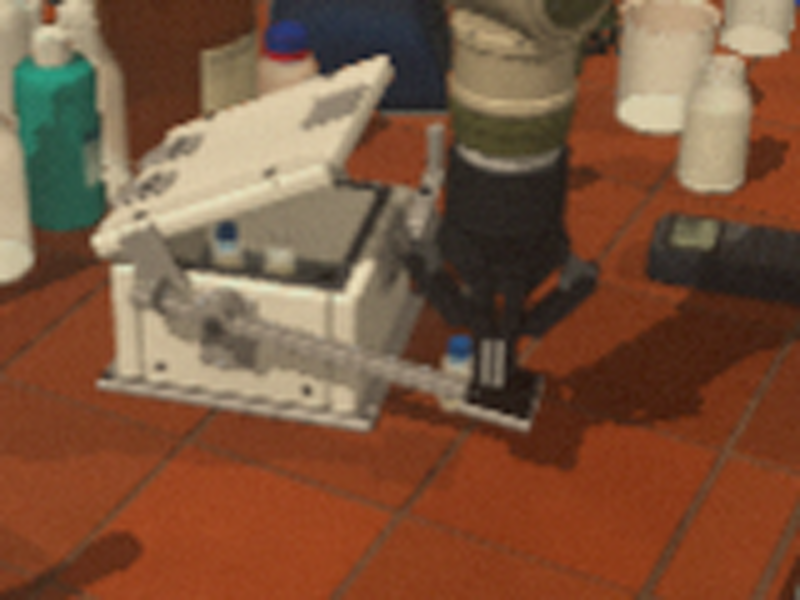

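The lid is holding at about 0.46 and wrist force is zero, so the finger is off the paddle. Retreating.

send_rows --pt "0 0 0.006 0 255" --pt "0 0 0.01 0 255" --pt "0 0 0.02 0 255" --pt "0 0 0.03 0 255" --pt "0 0 0.03 0 255" --pt "0 0 0.03 0 255" --pt "0 0 0.03 0 255" --pt "-0.03 0.03 0 0 255" --pt "-0.03 0.04 0 0 255" --pt "-0.03 0.04 0 0 255" --pt "0 0.04 0 0 255" --pt "0 0 0 0 255"

```text
clock: 14.2
tcp_pos: [0.3686, 0.0735, 0.2328]
orientation: [-0.001, 0.992, 0.125, 0.001]
wrist_force: [0.4, 0.1, -0.1]
finger_gap: 0.0001
```

Run:
```python
from workcell import monitor, eyes
import numpy as np,cv2
for c in ["scene","top"]:
  r=eyes.read_camera(c)
  for n in ["keeper_pin","lever_pad","vial_blue","vial_amber","jar_white","jar_yellow","handheld","flat_tin"]:
    print(n,[(np.round(d["xyz"],3).tolist(),round(d["conf"],2)) for d in eyes.tip_of(n,c)[:1]])
  sl=(slice(130,250),slice(200,360))
  cv2.imwrite(f"pics/{c}8.png",cv2.cvtColor(cv2.resize(r["img"][sl],None,fx=5,fy=5,interpolation=2),cv2.COLOR_RGB2BGR))
s=monitor.get_state();print(s["clock"],s["tcp_pos"],s["wrist_force"],s["joint_pos"])
```

```text
keeper_pin [([0.574, -0.224, 0.177], 0.56)]
lever_pad [([0.457, -0.082, 0.071], 0.88)]
vial_blue [([0.511, -0.142, 0.001], 0.42)]
vial_amber [([0.546, -0.272, -0.001], 0.5)]
jar_white []
jar_yellow [([0.524, 0.254, 0.001], 0.77)]
handheld [([0.383, -0.405, -0.003], 0.88)]
flat_tin [([0.348, 0.307, 0.003], 0.74)]
keeper_pin [([0.566, -0.223, 0.174], 0.69)]
lever_pad [([0.451, -0.082, 0.067], 0.83)]
vial_blue [([0.51, -0.135, 0.0], 0.44)]
vial_amber [([0.547, -0.269, 0.003], 0.56)]
jar_white [([0.578, -0.456, -0.005], 0.56)]
jar_yellow [([0.519, 0.249, -0.004], 0.7)]
handheld [([0.382, -0.411, -0.001], 0.92)]
flat_tin [([0.347, 0.305, -0.001], 0.94)]
15.1 [0.36995959 0.06987327 0.2318149 ] [-0.11515059 -0.34660251 -0.09518643] [-2.74955091e-02 -7.33383643e-02 -3.97657763e-01  1.24642908e+00
  5.93042715e-05  1.29825630e+00]
```

View pics/scene8.png

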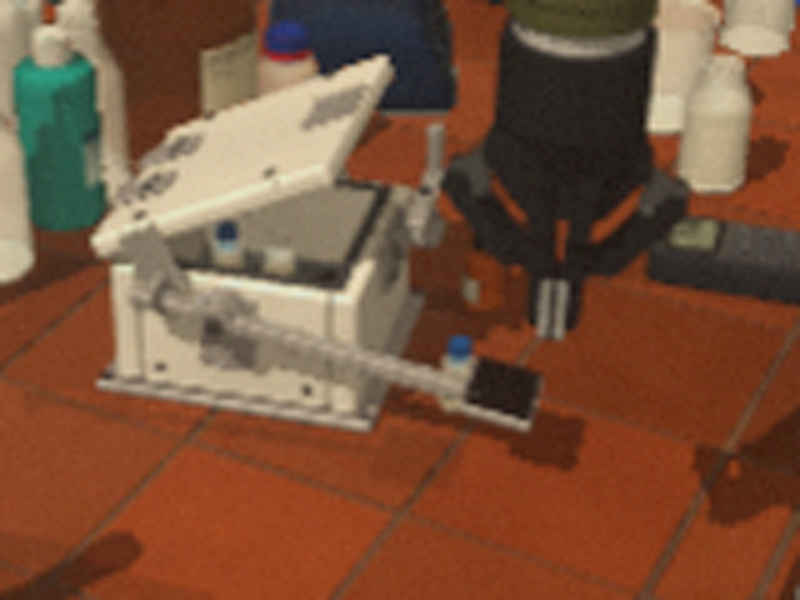

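View pics/top8.png

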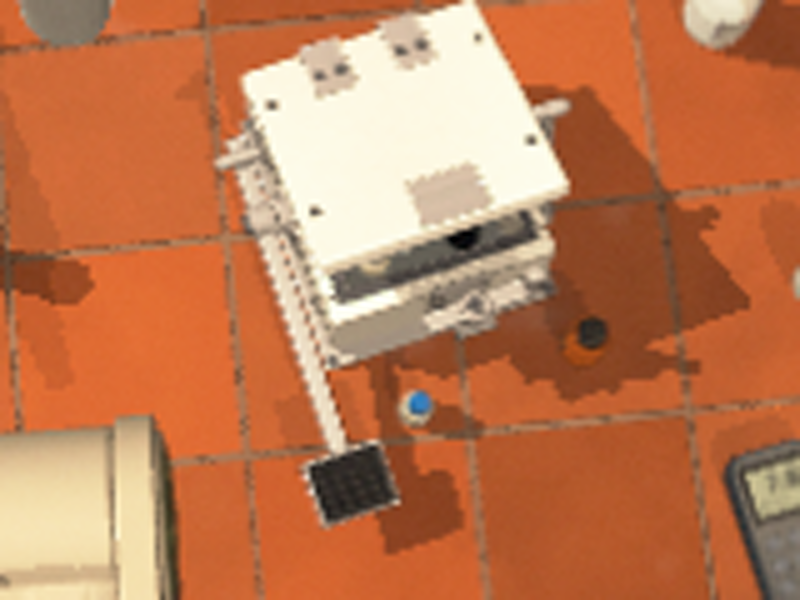

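The lid stands open with no arm contact, unchanged between the last two scene pictures. The keeper bar is parallel to the front wall (top crop about (490,305)) and the vials stand where they were. Handing in.

```bash
python3 -c "
from workcell import ticket
print(ticket.hand_in())"
```

```text
the job is handed in; nothing more can be done
None
```

The store is open: the lid is standing on the stay with the arm clear of everything. I handed the job in at about 15 s of the 59 s allowed.

- **Keeper:** I pushed the pin round with the closed fingertip until it stopped moving, at about 8 N. The tongue is off the lid and the bar lies parallel to the front wall. The pin was last detected within about 5 mm of where the stop should put it.
- **Lever:** I pressed the paddle down to its stop, where it stopped moving at about 23 N. There was also a brief 24 N reading as the lid started to lift. I held it briefly, then let up slowly along the lever's arc, and the wrist force fell to zero.
- **Lid:** it stood the same in the pictures before and after I backed away. I judged its angle of about 0.46 by eye.
- **Vials, jars and instruments:** they were all found again within a few mm of where they started, which is about the detector's accuracy. The white jar was missed in the last scene-camera look, but the top camera found it in place.

The cameras never showed the stay's notch clearly. That it carries the lid is inferred from the lid staying up with nothing touching it.

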